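Lock a paint pot into the bench shaker

ROBOT

A 7-joint arm with a two-finger parallel gripper is mounted at the origin on the work surface. World frame = base frame: x ahead of the robot, y to its left, z up, the work surface at z = 0. Lengths are in m, angles in rad, forces in N, time in s.
With the tool pointing down it reaches from about 0.4 to 0.75 m from the base axis. Payload 19.5 kg.
Tool frame: the origin (TCP) lies on the centre line of the jaws, within the pads' length; the fingertips stand 22 mm ahead of it and the grasp point (between the pads) lies 3 mm ahead of it; z points along the fingers, y is the line along which they close (so a half turn about z gives the same grasp; the last joint's range is limited). The gripper opens to 85 mm and grips with 20 to 120 N. Pads are 22 mm wide; open, the fingers measure 114 mm over their backs; the gripper's body (76 mm by 85 mm) begins 54 mm behind the grasp point. The pads swing forward as they close: fully open they stand 13 mm farther back than shut.
Start: joints at [1.166, 0.707, -0.028, 1.485, 0.022, 0.951, -0.075], TCP at [0.204, -0.538, 0.253] pointing down, gripper open.
Joint ranges: [-2.71, 2.71], [-0.32, 2.16], [-1.57, 1.52], [0, 2.45], [-1.46, 4.6], [0, 2.02], [-2.83, 2.83]. Speed limits (rad/s): [1.89, 1.89, 2.57, 2.57, 3.01, 3.01, 3.01].

INTERFACE

Orientations are given as a unit quaternion [x, y, z, w].
In Python, from station import r gives the robot as it stands. The module is installed in compiled form; this text tells all that it offers.
- The arm moves only by the shell command python3 -m handwheel 'ROWS' [OPENING] [FORCE]. ROWS is JSON, a list of rows, each an object of numbers: "tx", "ty", "tz": the shift along the tool's x, y, z in mm; "rx", "ry", "rz": the turn, a rotation vector about the tool's x, y, z in degrees. A call has 1 to 10 rows; each row shifts and turns the commanded pose from where the row before left it, along the tool's axes as they then stand; what a row does not reach is not made up. A row lasts 1/12 s, in which the tool goes at most 41.7 mm and 7.16 degrees, less where a joint would pass 70% of its speed; a pose out of reach is approached as far as the arm can. A call is refused whole if a number of a shift passes 41.7 or a number of a turn 7.16, either way. A call with a gripper value outside its range is refused whole. OPENING is the closure in counts, from 0 (fully open) to 255 (shut), set as the call begins (- or left out, the last holds). The fingers move at their own pace and stop on an object; FORCE is the grip in N (left out, the last holds). Time passes only in rows, so rows that do not move let the fingers close. It gives the time, the measured TCP pose, the force, the opening and the grip force at its end, in the units of the state.
- r.read_state(): the state, without advancing time (a new reading comes with each control period).
- r.snapshot(name): name is "scene" or "top" or "wrist"; returns a dict with "img" (420x560x3 uint8, blue, green, red), "K" (3x3 intrinsics, pixels), "xyz" and "orientation" of the camera in the world. Camera axes: x right, y down, z forward; pixel columns grow to the right and rows downward; lengths in m; the calibration is good to about 2 mm. A picture is of the moment at which its call begins. There is no depth.
- r.job_done(): hands the job in; it is judged then, once.
The state is a dict: "time": time; "joint_pos": joint angles; "qd": joint speeds; "tau": joint torques, N m; "eef_pos": TCP position; "tcp_rot": TCP orientation; "force": force on the tool from outside, world axes, zero at the start; "moment": the same for the moment, N m; "grip_width": opening from 0.0 (shut) to 1.0 (fully open); "grasp_force": force on a finger pad.
Only numpy, scipy, OpenCV 4.12 (cv2) and the standard library are available. Lean on these libraries where they do the work, as an engineer would, in place of code of your own. Each camera call takes 0.05 s, during which the arm holds its last target. There are 200 camera calls.

TASK

Pull the paint pot with the red lid up out of its sprung clip in the rack and lock it into the shaker's bayonet chuck: lugs down through the slots, push in against the spring, twist clockwise seen from above, and let it rise fully into its notches so that it stays locked when you let go. Leave the other two pots in the rack and everything else on the bench where it is.

Things in the scene. Friction and masses are not known exactly. Their poses are not given: they have to be found in the camera images.
- pot_red: The pot to load: closed rigid paint pot, red lid, 130 mm tall, about 0.22 kg (varies); origin at the centre of its underside, z up. Black spigot of radius 22 mm (4 mm chamfer at its foot) up to 42 mm; flange widening to radius 29 mm at 47 to 49 mm, tapering to the white body of radius 25 mm (54 to 84 mm); red lid of radius 27 mm at 84 to 96 mm; above it a red grip bar.
- red_grip (a point): Middle of the red pot's upright grip bar, 113 mm above its underside; axes as the pot's. The bar is 50 mm long along x (same line as the lugs), 16 mm thick (y) and 34 mm high: from 96 to 130 mm above the underside.
- red_lugs (a point): Point on the red pot's axis at mid-height of its two opposite steel bayonet lugs, 14 mm above its underside. The lugs stick out of the spigot along the pot's +x and -x to 30 mm from the axis, 10 mm wide (y), at heights 10 to 18 mm. They are alike, so a half turn of the pot makes no difference.
- pot_blue: Pot like the red one but with a blue lid; origin at the centre of its underside. Leave it in the rack.
- pot_green: Pot like the red one but with a green lid; origin at the centre of its underside. Leave it in the rack.
- rack: Fixed clip rack, 90 (x) by 324 mm (y), base 15 mm thick; origin under its centre. Pots stand on it at y = -100, 0, 100 mm in any order, lugs roughly along x. Steel posts 78 mm high at y = -150, -50, 50, 150 mm hold sprung brass balls over both sides of each pot's flange: a straight upward pull of roughly 11 N, weight included, over the first 15 mm frees a pot.
- shaker: Fixed grey bench paint shaker, 150 mm (x) by 160 mm (y), top at 62 mm; origin at the centre of its underside, front (dial and red switch) towards its -x. In the middle of its top stands the round bayonet chuck, 80 mm across and 40 mm high.
- chuck_rim (a point): Centre of the chuck's mouth, 40 mm above its floor; axes as the shaker's. Bore radius 23.5 mm, two opposite open slots 15 mm wide for the lugs, white marks beside them. The line through the slots is turned from the shaker's x axis by -0.35 to +0.35 rad, new each time and not reported: look, or feel for it (play +-0.07 rad). Lugs that miss rest on the rim, pot underside 30 mm above the floor.
- chuck_floor (a point): Centre of the chuck's floor, on its vertical axis; the floor stops the pot. With the pot's underside less than 5 mm above it the lugs are below the ridges and the pot can turn clockwise seen from above; at 0.785 rad (45 deg) from the slots the lugs are under the notches (red marks), with a solid stop about 0.08 rad beyond. Counterclockwise is blocked.
- spring_top (a point): Where the top of the sprung central plunger (20 mm across) stands when free, 24 mm above the chuck floor. It pushes the pot up with 3 N plus 0.35 N per mm pressed, about 11.5 N fully down. A pot in the slots but not locked is pushed back up to rest about here.
- notch_level (a point): Height of the notches' upper ends on the chuck axis, 27 mm above its floor. When let go under the notches, the pot rises 4 mm from the ridges until its lugs' tops meet this level: underside 9 mm above the floor. The notch sides then keep it from turning back.
- tape: Orange roll of tape lying flat, 110 mm across, 45 mm high; bystander; origin at the centre of its underside.
- tub: White tub with red lid, 90 mm across, 110 mm high; bystander; origin at the centre of its underside.
- beaker: Grey open beaker, 84 mm across, 100 mm high; bystander; origin at the centre of its underside.
- house: Model house, 100 x 130 mm, about 115 mm high, brick roof; bystander; origin at the centre of its underside.
- cutter: Grey utility knife lying flat, 140 mm long, 17 mm high; bystander; origin at the centre of its underside.
- varnish: Small amber jar with black cap, 44 mm across, 65 mm high; bystander; origin at the centre of its underside.
Not all that is in view belongs to the job. What is shaped like the pot_red but yellow is not meant.

How it is judged:
On the way, in this order (a step that is already met when the one before it is completed fails the run):
1. the red pot is pulled up out of its clip, its underside over 50 mm above the table (height (world z) of pot_red above 0.05 m), for 0.1 s.
2. the red pot is pushed into the chuck against the spring, underside less than 5.5 mm above the chuck floor (z of pot_red in the frame of chuck_floor below 0.0055 m and horizontal distance between pot_red and chuck_floor below 0.006 m), for 0.05 s.
At the end, for the whole second after the job is handed in: The red pot sits locked in the shaker's chuck, released and at rest: its underside 6.5 to 11.5 mm above the chuck floor (lugs up in the notches), within 6 mm of the chuck's axis, tilted less than 0.14 rad; the blue and green pots within 20 mm of where they stood and the bystanders within 40 mm (z of pot_red in the frame of chuck_floor between 0.0065 and 0.0115 m and horizontal distance between pot_red and chuck_floor below 0.006 m and angle between pot_red's own z axis and vertical below 0.14 rad and linear speed of pot_red below 0.02 m/s and angular speed of pot_red below 0.2 rad/s and not (distance of pot_blue from where it was at the start of the episode above 0.02 m) and not (distance of pot_green from where it was at the start of the episode above 0.02 m) and not (distance of tape from where it was at the start of the episode above 0.04 m) and not (distance of tub from where it was at the start of the episode above 0.04 m) and not (distance of beaker from where it was at the start of the episode above 0.04 m) and not (distance of house from where it was at the start of the episode above 0.04 m) and not (distance of cutter from where it was at the start of the episode above 0.04 m) and not (distance of varnish from where it was at the start of the episode above 0.04 m)); the robot touches nothing.
It fails at once if another pot is moved by more than 30 mm (distance of any of pot_blue, pot_green from where it was at the start of the episode above 0.03 m).
It fails at once if a bystander is moved by more than 50 mm (distance of any of tape, tub, beaker, house, cutter, varnish from where it was at the start of the episode above 0.05 m).
It also fails if it takes over 64 s, if anything falls off the work surface, if the arm or the gripper's body presses on something with over 40 N, if the wrist force passes 120 N, or if a joint passes its speed limit or range.

## Working session

There is one attempt and no reset: what is moved stays moved. The work goes in short steps, Python scripts to look and compute and a shell command to move; the robot and the scene stay as the last step left them, time stands still between calls to the robot, and variables do not carry over. Pictures are saved under pics/ and viewed, at most 10 in all, crops included, and the job is handed in when it is done.

```bash
mkdir -p pics
cat > h.py <<'E'
import numpy as np,cv2,json
from scipy.spatial.transform import Rotation as R
from station import r
def snap(n,f):
    s=r.snapshot(n); cv2.imwrite(f'pics/{f}.png',s['img'])
    json.dump({k:np.asarray(s[k]).tolist() for k in('K','xyz','orientation')},open(f'pics/{f}.json','w')); return s
def ray(f,u,v,z):
    s=json.load(open(f'pics/{f}.json')); K=np.array(s['K']); d=R.from_quat(s['orientation']).as_matrix()@np.linalg.solve(K,[u,v,1]); c=np.array(s['xyz']); return c+d*(z-c[2])/d[2]
def proj(f,p):
    s=json.load(open(f'pics/{f}.json')); q=np.array(s['K'])@(R.from_quat(s['orientation']).as_matrix().T@(np.array(p)-s['xyz'])); return q[:2]/q[2]
E
python3 - <<'E'
from h import *
for n in('scene','top'):
    s=snap(n,n+'0'); print(n,s['xyz'],s['orientation'],s['K'])
a=cv2.imread('pics/top0.png');cv2.imwrite('pics/top0b.png',cv2.resize(a,(800,600),interpolation=cv2.INTER_CUBIC))
print(r.read_state())
E
```

```text
scene [1.55632484 0.05269766 0.74549283] [ 0.60340399  0.63838262 -0.3509759  -0.32432572] [[379.76504729   0.         281.54511229]
 [  0.         379.76504729 214.83695926]
 [  0.           0.           1.        ]]
top [ 0.39596154 -0.00420698  1.42513481] [ 0.70974573 -0.70197827  0.03733474 -0.04575606] [[481.77532613   0.         283.7877333 ]
 [  0.         481.77532613 211.76797697]
 [  0.           0.           1.        ]]
{'time': 0.1, 'joint_pos': array([ 1.16629217,  0.70702376, -0.02765133,  1.4849478 ,  0.02201657,
        0.95091097, -0.07550269]), 'qd': array([-0.00228164, -0.00064698, -0.00024686, -0.00064308, -0.00133956,
       -0.00138128, -0.00125006]), 'tau': array([ 2.87711424e-03, -8.84313297e+01,  1.23719428e+00, -2.36455017e+01,
        1.70365936e-02,  5.14659943e-03,  3.32197715e-05]), 'eef_pos': array([ 0.20400139, -0.53736318,  0.25288471]), 'tcp_rot': array([ 9.83588683e-01,  1.80424662e-01, -9.95591842e-05, -4.83408782e-04]), 'force': array([-0.090168  ,  0.09987259,  0.72583842]), 'moment': array([-0.0146988 ,  0.00467838, -0.01160443]), 'grasp_force': 0.0, 'grip_width': 1.0001720198013038}
```

View pics/top0b.png

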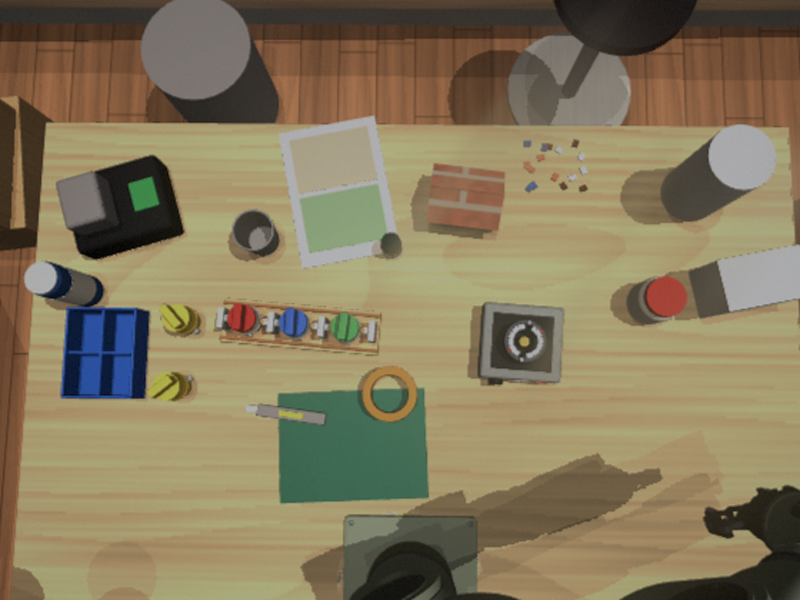

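View pics/scene0.png

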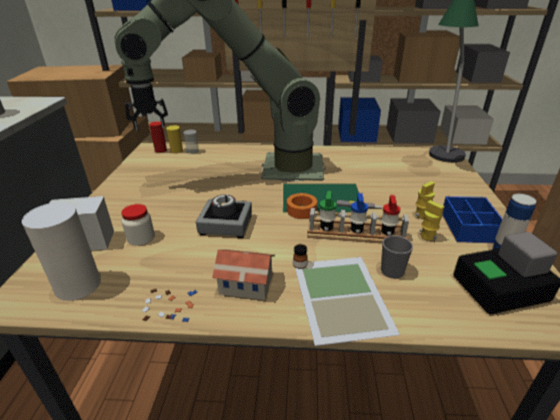

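The top view shows the red pot at about (242,318) at the rack's left end and the chuck at about (525,341), both in the 800-px view. Yellow pots at the far left are decoys. Next I enlarge both spots.

Run:
```python
from h import *
a=cv2.imread('pics/top0.png')
c=[cv2.resize(a[y:y+60,x:x+w],None,fx=6,fy=6,interpolation=cv2.INTER_CUBIC) for x,y,w in((145,195,130),(320,207,130))]
cv2.imwrite('pics/crop0.png',np.vstack([c[0][:300],c[1][:]])[:600])
```

```text
(no output)
```

View pics/crop0.png

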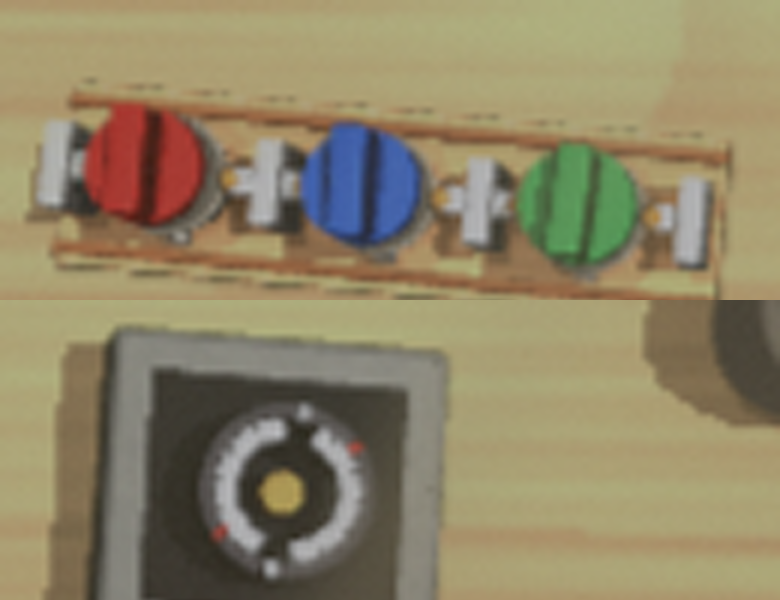

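Run:
```python
from h import *
t=lambda u,v:(145+u/6-.42,195+v/6-.42)
c=lambda u,v:(320+u/6-.42,207+(v-300)/6-.42)
f='top0'
print('lid',ray(f,*t(145,166),.111))
b=[ray(f,*t(*p),.145) for p in((126,104),(131,224),(148,108),(143,224))];print('bar top',b)
g=[ray(f,*t(*p),.145) for p in((575,143),(567,262))];d=g[0]-g[1];print(np.arctan2(d[1],d[0]))
print('rack', [ray(f,*t(*p),.015) for p in((75,92),(730,152),(55,258))])
for n,p in dict(rim=(286,490),s1=(302,425),s2=(274,553),w1=(304,411),w2=(271,567),r1=(356,448),r2=(220,533)).items(): print(n,ray(f,*c(*p),.102))
for p,q in(((304,411),(271,567)),((302,425),(274,553)),((356,448),(220,533))):
    d=ray(f,*c(*p),.102)-ray(f,*c(*q),.102);print(np.arctan2(d[1],d[0]),np.linalg.norm(d))
print('shaker top corners',[ray(f,*c(*p),.062) for p in((115,328),(445,352),(95,600))])
s=r.read_state();print(R.from_quat(s['tcp_rot']).as_matrix().round(3))
```

```text
lid [0.51885456 0.32808798 0.111     ]
bar top [array([0.54342184, 0.32911778, 0.145     ]), array([0.48969581, 0.32470653, 0.145     ]), array([0.5417238 , 0.31918155, 0.145     ]), array([0.4897537 , 0.31935215, 0.145     ])]
-0.044642624925810524
rack [array([0.5640901 , 0.38841948, 0.015     ]), array([0.53777171, 0.0649314 , 0.015     ]), array([0.48213607, 0.39475123, 0.015     ])]
rim [ 0.48141863 -0.21724545  0.102     ]
s1 [ 0.51130393 -0.22482044  0.102     ]
s2 [ 0.45261719 -0.21153693  0.102     ]
w1 [ 0.5177539  -0.22579535  0.102     ]
w2 [ 0.44623472 -0.21012063  0.102     ]
r1 [ 0.50100578 -0.24939052  0.102     ]
r2 [ 0.46145185 -0.18701217  0.102     ]
-0.21575661827953066 0.07321674126918126
-0.222595336585023 0.06017129843238434
-1.0056820530225157 0.07386184228360528
shaker top corners [array([ 0.56000312, -0.1433967 ,  0.062     ]), array([ 0.55017424, -0.29935056,  0.062     ]), array([ 0.43138337, -0.13380636,  0.062     ])]
[[ 0.935  0.355 -0.   ]
 [ 0.355 -0.935  0.001]
 [-0.    -0.001 -1.   ]]
```

```bash
python3 -m handwheel '[{"tx":38,"rz":6.93},{"tx":38,"rz":6.93},{"tx":38,"rz":6.93},{"tx":30,"ty":-28,"tz":-5},{"tx":30,"ty":-28,"tz":-5},{"tx":30,"ty":-28,"tz":-5},{"tx":20,"ty":-35,"tz":-5},{"ty":-41,"tz":-5},{"ty":-41,"tz":-5},{"ty":-41}]' 0 40
```

```text
$[0]: bad value
```

```bash
python3 -m handwheel '[{"ty":-41},{"ty":-41},{"ty":-41},{"ty":-41},{"ty":-41},{"ty":-41},{"ty":-41},{"ty":-41},{"ty":-41},{}]'
```

```text
$[0]: bad value
```

```bash
python3 -m handwheel '[{"tx":38,"ty":0,"tz":0,"rx":0,"ry":0,"rz":6.93}]' 0 40; python3 -m handwheel --help | head -20
```

```text
time: 0.18
eef_pos: [0.2329, -0.5268, 0.253]
tcp_rot: [0.993, 0.118, -0.002, 0.0]
force: [-1.4, -0.3, 0.3]
grip_width: 1.002
grasp_force: 0.0invalid input: not JSON, or not a number
```

```bash
python3 -m handwheel '[{"tx":38,"ty":0,"tz":0,"rx":0,"ry":0,"rz":6.93},{"tx":38,"ty":0,"tz":0,"rx":0,"ry":0,"rz":6.93},{"tx":30,"ty":-28,"tz":-5,"rx":0,"ry":0,"rz":0},{"tx":30,"ty":-28,"tz":-5,"rx":0,"ry":0,"rz":0},{"tx":30,"ty":-28,"tz":-5,"rx":0,"ry":0,"rz":0},{"tx":20,"ty":-35,"tz":-5,"rx":0,"ry":0,"rz":0},{"tx":0,"ty":-41,"tz":-5,"rx":0,"ry":0,"rz":0},{"tx":0,"ty":-41,"tz":-5,"rx":0,"ry":0,"rz":0},{"tx":0,"ty":-41,"tz":0,"rx":0,"ry":0,"rz":0},{"tx":0,"ty":-41,"tz":0,"rx":0,"ry":0,"rz":0}]'; python3 -m handwheel '[{"tx":0,"ty":-41,"tz":0,"rx":0,"ry":0,"rz":0},{"tx":0,"ty":-41,"tz":0,"rx":0,"ry":0,"rz":0},{"tx":0,"ty":-41,"tz":0,"rx":0,"ry":0,"rz":0},{"tx":0,"ty":-41,"tz":0,"rx":0,"ry":0,"rz":0},{"tx":0,"ty":-41,"tz":0,"rx":0,"ry":0,"rz":0},{"tx":0,"ty":-41,"tz":0,"rx":0,"ry":0,"rz":0},{"tx":0,"ty":-41,"tz":0,"rx":0,"ry":0,"rz":0},{"tx":0,"ty":-41,"tz":0,"rx":0,"ry":0,"rz":0},{"tx":0,"ty":0,"tz":0,"rx":0,"ry":0,"rz":0}]'
```

```text
time: 1.02
eef_pos: [0.4237, -0.2255, 0.2833]
tcp_rot: [1.0, -0.0, -0.0, -0.0]
force: [1.6, 0.6, -0.3]
grip_width: 1.003
grasp_force: 0.0
time: 1.77
eef_pos: [0.4234, 0.1082, 0.2829]
tcp_rot: [1.0, 0.005, -0.0, -0.001]
force: [-0.6, 0.1, -0.4]
grip_width: 0.999
grasp_force: 0.0
```

Need about +95 mm x and +219 mm y to stand over the pot; then look with the wrist camera.

```bash
python3 -m handwheel '[{"tx":16,"ty":-36,"tz":0,"rx":0,"ry":0,"rz":0},{"tx":16,"ty":-36,"tz":0,"rx":0,"ry":0,"rz":0},{"tx":16,"ty":-36,"tz":0,"rx":0,"ry":0,"rz":0},{"tx":16,"ty":-36,"tz":0,"rx":0,"ry":0,"rz":0},{"tx":16,"ty":-36,"tz":0,"rx":0,"ry":0,"rz":0},{"tx":15,"ty":-36,"tz":0,"rx":0,"ry":0,"rz":0},{"tx":0,"ty":0,"tz":0,"rx":0,"ry":0,"rz":0},{"tx":0,"ty":0,"tz":0,"rx":0,"ry":0,"rz":0}]'
python3 - <<'E'
from h import *
s=snap('wrist','w1');print(s['xyz'],R.from_quat(s['orientation']).as_matrix().round(3),s['K'][0]);print(r.read_state()['joint_pos'])
print(proj('w1',[.518,.326,.145]))
a=s['img'];cv2.imwrite('pics/w1b.png',cv2.resize(a,(800,600),interpolation=cv2.INTER_CUBIC))
E
```

```text
time: 2.43
eef_pos: [0.5191, 0.3179, 0.2821]
tcp_rot: [1.0, 0.001, -0.001, 0.0]
force: [-0.7, -0.6, 0.1]
grip_width: 1.004
grasp_force: 0.0
[0.59668059 0.32057571 0.40149367] [[ 0.001 -0.952 -0.305]
 [-1.    -0.001  0.   ]
 [-0.001  0.305 -0.952]] [375.28445111   0.         278.28830483]
[-0.69436341  0.74276233  0.20680913  1.30838907 -0.15549352  1.10728504
 -2.041407  ]
[270.75014932 207.65716157]
```

View pics/w1b.png

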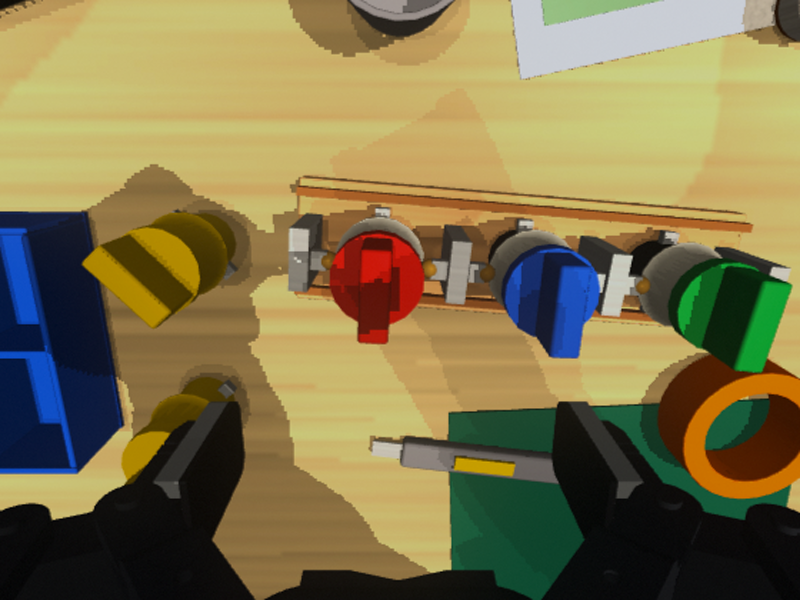

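Run:
```python
from h import *
a=cv2.imread('pics/w1.png')
cv2.imwrite('pics/w1c.png',cv2.resize(a[140:250,195:335],None,fx=5,fy=5,interpolation=cv2.INTER_CUBIC))
```

```text
(no output)
```

View pics/w1c.png

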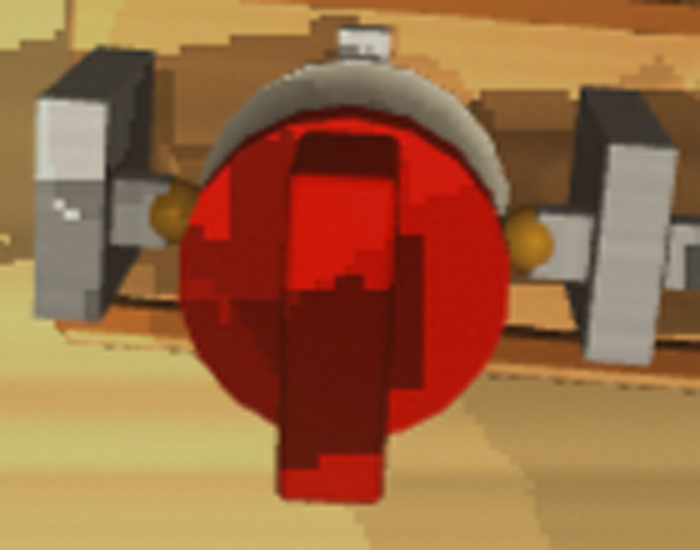

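The enlarged view gives the bar's top-face corners in the crop: (288,173), (396,178), (383,502), (277,500).

Run:
```python
from h import *
P=np.array([ray('w1',195+u/5-.4,140+v/5-.4,.145) for u,v in((288,173),(396,178),(383,502),(277,500))])
print(P.round(4),P.mean(0)); d=P[0]+P[1]-P[2]-P[3]; print('len',np.linalg.norm(d)/2,'wid',np.linalg.norm(P[0]-P[1]),np.linalg.norm(P[3]-P[2]),'yaw deg',np.degrees(np.arctan2(d[1],d[0])))
s=r.read_state();print(s['eef_pos'],R.from_quat(s['tcp_rot']).as_matrix().round(4).tolist())
```

```text
[[0.5423 0.3388 0.145 ]
 [0.5416 0.3238 0.145 ]
 [0.4931 0.3258 0.145 ]
 [0.4934 0.3414 0.145 ]] [0.51762173 0.33242425 0.145     ]
len 0.048734544250758544 wid 0.0150278044918799 0.015579947274381424 yaw deg -2.7193863327812364
[0.51909754 0.3163946  0.28266099] [[1.0, 0.0003, -0.0009], [0.0003, -1.0, -0.0009], [-0.0009, 0.0009, -1.0]]
```

```bash
python3 -m handwheel '[{"tx":-1.5,"ty":-15,"tz":0,"rx":0,"ry":0,"rz":2.7},{"tx":0,"ty":0,"tz":25,"rx":0,"ry":0,"rz":0},{"tx":0,"ty":0,"tz":25,"rx":0,"ry":0,"rz":0},{"tx":0,"ty":0,"tz":25,"rx":0,"ry":0,"rz":0},{"tx":0,"ty":0,"tz":20,"rx":0,"ry":0,"rz":0},{"tx":0,"ty":0,"tz":15,"rx":0,"ry":0,"rz":0},{"tx":0,"ty":0,"tz":0,"rx":0,"ry":0,"rz":0},{"tx":0,"ty":0,"tz":0,"rx":0,"ry":0,"rz":0}]'
```

```text
time: 3.15
eef_pos: [0.5178, 0.3306, 0.1738]
tcp_rot: [1.0, -0.024, -0.0, 0.0]
force: [-0.2, 0.1, 0.6]
grip_width: 1.002
grasp_force: 0.0
```

```bash
python3 -m handwheel '[{"tx":0,"ty":0,"tz":13,"rx":0,"ry":0,"rz":0},{"tx":0,"ty":0,"tz":12,"rx":0,"ry":0,"rz":0},{"tx":0,"ty":0,"tz":12,"rx":0,"ry":0,"rz":0},{"tx":0,"ty":0,"tz":0,"rx":0,"ry":0,"rz":0}]'
python3 -m handwheel '[{"tx":0,"ty":0,"tz":0,"rx":0,"ry":0,"rz":0},{"tx":0,"ty":0,"tz":0,"rx":0,"ry":0,"rz":0},{"tx":0,"ty":0,"tz":0,"rx":0,"ry":0,"rz":0},{"tx":0,"ty":0,"tz":0,"rx":0,"ry":0,"rz":0},{"tx":0,"ty":0,"tz":0,"rx":0,"ry":0,"rz":0},{"tx":0,"ty":0,"tz":0,"rx":0,"ry":0,"rz":0},{"tx":0,"ty":0,"tz":0,"rx":0,"ry":0,"rz":0},{"tx":0,"ty":0,"tz":0,"rx":0,"ry":0,"rz":0},{"tx":0,"ty":0,"tz":0,"rx":0,"ry":0,"rz":0},{"tx":0,"ty":0,"tz":0,"rx":0,"ry":0,"rz":0}]' 255 80
```

```text
time: 3.48
eef_pos: [0.5176, 0.3311, 0.136]
tcp_rot: [1.0, -0.024, -0.0, 0.0]
force: [-0.2, -0.6, -0.8]
grip_width: 1.005
grasp_force: 0.0
time: 4.32
eef_pos: [0.5179, 0.3312, 0.1368]
tcp_rot: [1.0, -0.024, 0.0, 0.0]
force: [-0.9, -3.6, 6.6]
grip_width: 0.171
grasp_force: 78.5
```

```bash
python3 -m handwheel '[{"tx":0,"ty":0,"tz":-4,"rx":0,"ry":0,"rz":0},{"tx":0,"ty":0,"tz":-4,"rx":0,"ry":0,"rz":0},{"tx":0,"ty":0,"tz":-4,"rx":0,"ry":0,"rz":0},{"tx":0,"ty":0,"tz":-4,"rx":0,"ry":0,"rz":0},{"tx":0,"ty":0,"tz":-8,"rx":0,"ry":0,"rz":0},{"tx":0,"ty":0,"tz":-15,"rx":0,"ry":0,"rz":0},{"tx":0,"ty":0,"tz":-25,"rx":0,"ry":0,"rz":0},{"tx":0,"ty":0,"tz":-35,"rx":0,"ry":0,"rz":0},{"tx":0,"ty":0,"tz":-35,"rx":0,"ry":0,"rz":0},{"tx":0,"ty":0,"tz":0,"rx":0,"ry":0,"rz":0}]'
```

```text
time: 5.15
eef_pos: [0.5194, 0.3322, 0.2773]
tcp_rot: [1.0, -0.024, 0.004, -0.002]
force: [0.2, 0.6, -1.3]
grip_width: 0.176
grasp_force: 80.6
```

```bash
python3 -m handwheel '[{"tx":0,"ty":15,"tz":0,"rx":0,"ry":0,"rz":0},{"tx":-1,"ty":30,"tz":0,"rx":0,"ry":0,"rz":0},{"tx":-1,"ty":40,"tz":0,"rx":0,"ry":0,"rz":0},{"tx":-1,"ty":40,"tz":0,"rx":0,"ry":0,"rz":0},{"tx":-1,"ty":40,"tz":0,"rx":0,"ry":0,"rz":0},{"tx":-1,"ty":40,"tz":0,"rx":0,"ry":0,"rz":0},{"tx":-1,"ty":40,"tz":0,"rx":0,"ry":0,"rz":0},{"tx":-1,"ty":40,"tz":0,"rx":0,"ry":0,"rz":0},{"tx":-1,"ty":40,"tz":0,"rx":0,"ry":0,"rz":0},{"tx":-1,"ty":40,"tz":0,"rx":0,"ry":0,"rz":0}]'
python3 -m handwheel '[{"tx":-1,"ty":40,"tz":0,"rx":0,"ry":0,"rz":0},{"tx":-1,"ty":40,"tz":0,"rx":0,"ry":0,"rz":0},{"tx":-1,"ty":40,"tz":0,"rx":0,"ry":0,"rz":0},{"tx":-1,"ty":30,"tz":0,"rx":0,"ry":0,"rz":0},{"tx":0,"ty":15,"tz":0,"rx":0,"ry":0,"rz":0},{"tx":0,"ty":0,"tz":0,"rx":0,"ry":0,"rz":0},{"tx":0,"ty":0,"tz":0,"rx":0,"ry":0,"rz":4.9},{"tx":0,"ty":0,"tz":0,"rx":0,"ry":0,"rz":4.9},{"tx":0,"ty":0,"tz":0,"rx":0,"ry":0,"rz":0},{"tx":0,"ty":0,"tz":0,"rx":0,"ry":0,"rz":0}]'
python3 - <<'E'
from h import *
s=snap('wrist','w2');q=r.read_state();print(q['eef_pos'],q['force'],R.from_quat(q['tcp_rot']).as_matrix().round(4).tolist())
cv2.imwrite('pics/w2b.png',cv2.resize(s['img'],(800,600),interpolation=cv2.INTER_CUBIC))
snap('top','t2')
E
```

```text
time: 5.98
eef_pos: [0.4911, -0.0344, 0.2709]
tcp_rot: [1.0, -0.024, 0.0, -0.0]
force: [1.3, 0.5, -1.4]
grip_width: 0.172
grasp_force: 80.2
time: 6.82
eef_pos: [0.4799, -0.1966, 0.2705]
tcp_rot: [0.994, -0.107, 0.0, -0.0]
force: [0.6, 0.4, -1.1]
grip_width: 0.174
grasp_force: 80.4
[ 0.47990799 -0.19668357  0.27051683] [-0.81273154  0.2474975  -1.33851112] [[0.9771, -0.2128, 0.0002], [-0.2128, -0.9771, 0.0001], [0.0002, -0.0001, -1.0]]
```

View pics/w2b.png

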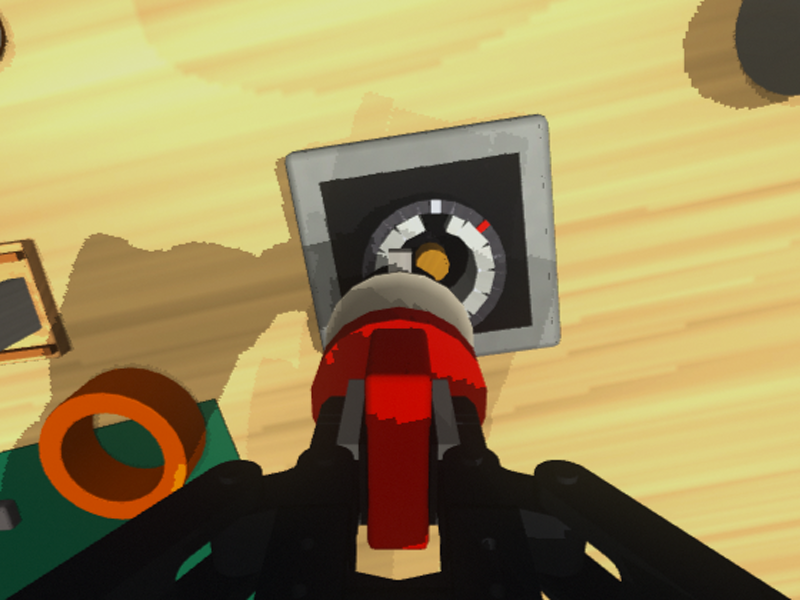

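Pot is held upright; chuck visible: white mark (436,206), plunger (433,262), red mark (483,227), chuck sides at columns 362 and 506.

Run:
```python
from h import *
g=lambda u,v,z:ray('w2',u*.7-.15,v*.7-.15,z)
p=g(433,262,.086);w=g(436,206,.102);m=g(483,227,.102);print('plunger',p,'white',w,'red',m)
for n,a in(('w',w-p),('r',m-p)):print(n,np.degrees(np.arctan2(a[1],a[0])),np.hypot(*a[:2]))
print('sides',g(362,262,.102),g(506,262,.102))
E_=r.read_state();z=E_['eef_pos'][2]+.008
c=np.array([g(368,376,z),g(432,376,z),g(428,548,z),g(368,548,z)]);print('bar',c,c.mean(0))
# lug top front
print('lug', g(400,248,z-.130+.018), g(400,270,z-.130+.018))
```

```text
plunger [ 0.48126367 -0.21502167  0.086     ] white [ 0.51482838 -0.22230147  0.102     ] red [ 0.49838109 -0.24489358  0.102     ]
w -12.237275279830587 0.034345094243913445
r -60.18612118908179 0.03442872488209426
sides [ 0.49352729 -0.17662168  0.102     ] [ 0.47659005 -0.25402961  0.102     ]
bar [[ 0.50533542 -0.19260208  0.27848525]
 [ 0.5022164  -0.20687465  0.27848525]
 [ 0.45512193 -0.19646945  0.27848525]
 [ 0.45838944 -0.18148356  0.27848525]] [ 0.4802658  -0.19435744  0.27848525]
lug [ 0.5098888  -0.20139961  0.16648525] [ 0.50051563 -0.19935862  0.16648525]
```

```bash
python3 -m handwheel '[{"tx":2.6,"ty":10,"tz":0,"rx":0,"ry":0,"rz":0},{"tx":3,"ty":10,"tz":0,"rx":0,"ry":0,"rz":0},{"tx":0,"ty":0,"tz":15,"rx":0,"ry":0,"rz":0},{"tx":0,"ty":0,"tz":18,"rx":0,"ry":0,"rz":0},{"tx":0,"ty":0,"tz":10,"rx":0,"ry":0,"rz":0},{"tx":0,"ty":0,"tz":0,"rx":0,"ry":0,"rz":0},{"tx":0,"ty":0,"tz":0,"rx":0,"ry":0,"rz":0},{"tx":0,"ty":0,"tz":0,"rx":0,"ry":0,"rz":0}]'
```

```text
time: 7.58
eef_pos: [0.4811, -0.2186, 0.228]
tcp_rot: [0.994, -0.109, 0.0, 0.0]
force: [-0.4, 0.0, -1.7]
grip_width: 0.172
grasp_force: 80.3
```

```bash
python3 -m handwheel '[{"tx":0.2,"ty":-1.2,"tz":0,"rx":0,"ry":0,"rz":0},{"tx":0,"ty":0,"tz":4,"rx":0,"ry":0,"rz":0},{"tx":0,"ty":0,"tz":4,"rx":0,"ry":0,"rz":0},{"tx":0,"ty":0,"tz":4,"rx":0,"ry":0,"rz":0},{"tx":0,"ty":0,"tz":3,"rx":0,"ry":0,"rz":0},{"tx":0,"ty":0,"tz":2,"rx":0,"ry":0,"rz":0},{"tx":0,"ty":0,"tz":0,"rx":0,"ry":0,"rz":0}]'
```

```text
time: 8.17
eef_pos: [0.4812, -0.2167, 0.2098]
tcp_rot: [0.994, -0.109, -0.0, -0.0]
force: [-1.6, -0.3, -1.7]
grip_width: 0.173
grasp_force: 80.4
```

```bash
python3 -m handwheel '[{"tx":0,"ty":0,"tz":4,"rx":0,"ry":0,"rz":0},{"tx":0,"ty":0,"tz":4,"rx":0,"ry":0,"rz":0},{"tx":0,"ty":0,"tz":4,"rx":0,"ry":0,"rz":0},{"tx":0,"ty":0,"tz":4,"rx":0,"ry":0,"rz":0},{"tx":0,"ty":0,"tz":3,"rx":0,"ry":0,"rz":0},{"tx":0,"ty":0,"tz":0,"rx":0,"ry":0,"rz":0},{"tx":0,"ty":0,"tz":0,"rx":0,"ry":0,"rz":0}]'
```

```text
time: 8.75
eef_pos: [0.4815, -0.2169, 0.1911]
tcp_rot: [0.994, -0.109, 0.0, 0.0]
force: [-1.6, -0.1, 6.0]
grip_width: 0.172
grasp_force: 81.6
```

```bash
python3 -m handwheel '[{"tx":0,"ty":0,"tz":3,"rx":0,"ry":0,"rz":0},{"tx":0,"ty":0,"tz":2.5,"rx":0,"ry":0,"rz":0},{"tx":0,"ty":0,"tz":0,"rx":0,"ry":0,"rz":0},{"tx":0,"ty":0,"tz":0,"rx":0,"ry":0,"rz":0}]'
```

```text
time: 9.08
eef_pos: [0.4816, -0.2169, 0.1858]
tcp_rot: [0.994, -0.109, 0.0, 0.0]
force: [-0.5, 0.9, 8.3]
grip_width: 0.173
grasp_force: 81.9
```

```bash
python3 -m handwheel '[{"tx":0,"ty":0,"tz":0.5,"rx":0,"ry":0,"rz":3},{"tx":0,"ty":0,"tz":0,"rx":0,"ry":0,"rz":4},{"tx":0,"ty":0,"tz":0,"rx":0,"ry":0,"rz":4},{"tx":0,"ty":0,"tz":0,"rx":0,"ry":0,"rz":0}]'; python3 -c "
from h import *
s=r.read_state();print(s['moment'],s['force'],s['joint_pos'])"
```

```text
time: 9.42
eef_pos: [0.4816, -0.217, 0.1854]
tcp_rot: [0.979, -0.206, 0.0, 0.0]
force: [-0.2, -0.4, 8.5]
grip_width: 0.173
grasp_force: 81.8
[-0.04268085  0.13156212 -0.03874872] [-0.20671355 -0.36265842  8.51609735] [ 0.24809143  0.74456511  0.21373442  1.74841792 -0.23253703  0.6723873
 -1.3963585 ]
```

```bash
python3 -m handwheel '[{"tx":0,"ty":0,"tz":0,"rx":0,"ry":0,"rz":5},{"tx":0,"ty":0,"tz":0,"rx":0,"ry":0,"rz":5},{"tx":0,"ty":0,"tz":0,"rx":0,"ry":0,"rz":5},{"tx":0,"ty":0,"tz":0,"rx":0,"ry":0,"rz":5},{"tx":0,"ty":0,"tz":0,"rx":0,"ry":0,"rz":5},{"tx":0,"ty":0,"tz":0,"rx":0,"ry":0,"rz":4},{"tx":0,"ty":0,"tz":0,"rx":0,"ry":0,"rz":4},{"tx":0,"ty":0,"tz":0,"rx":0,"ry":0,"rz":0},{"tx":0,"ty":0,"tz":0,"rx":0,"ry":0,"rz":0}]'; python3 -c "
from h import *
s=r.read_state();print(s['moment'],np.degrees(R.from_quat(s['tcp_rot']).as_euler('ZYX')))"
```

```text
time: 10.17
eef_pos: [0.4816, -0.2171, 0.1854]
tcp_rot: [0.881, -0.474, 0.0, 0.0]
force: [-1.1, 0.4, 8.9]
grip_width: 0.17
grasp_force: 81.9
[-0.05340773  0.21696664  0.0413366 ] [-5.65364092e+01 -5.63969510e-02 -1.79992970e+02]
```

```bash
python3 -m handwheel '[{"tx":0,"ty":0,"tz":0,"rx":0,"ry":0,"rz":0.7},{"tx":0,"ty":0,"tz":-2,"rx":0,"ry":0,"rz":0},{"tx":0,"ty":0,"tz":-2,"rx":0,"ry":0,"rz":0},{"tx":0,"ty":0,"tz":-1.5,"rx":0,"ry":0,"rz":0},{"tx":0,"ty":0,"tz":-1,"rx":0,"ry":0,"rz":0},{"tx":0,"ty":0,"tz":0,"rx":0,"ry":0,"rz":0},{"tx":0,"ty":0,"tz":0,"rx":0,"ry":0,"rz":0}]'; python3 -c "
from h import *
s=r.read_state();print(s['moment'],np.degrees(R.from_quat(s['tcp_rot']).as_euler('ZYX')))"
```

```text
time: 10.75
eef_pos: [0.4815, -0.2171, 0.1919]
tcp_rot: [0.878, -0.479, 0.0, 0.0]
force: [0.2, -0.0, 7.2]
grip_width: 0.171
grasp_force: 81.5
[-0.23475855  0.20618638  0.02979601] [-5.72085513e+01 -4.30164948e-02 -1.79991026e+02]
```

```bash
python3 -m handwheel '[{"tx":0,"ty":0,"tz":-0.8,"rx":0,"ry":0,"rz":0},{"tx":0,"ty":0,"tz":0,"rx":0,"ry":0,"rz":0},{"tx":0,"ty":0,"tz":0,"rx":0,"ry":0,"rz":0}]'; python3 -m handwheel '[{"tx":0,"ty":0,"tz":0,"rx":0,"ry":0,"rz":0},{"tx":0,"ty":0,"tz":0,"rx":0,"ry":0,"rz":0},{"tx":0,"ty":0,"tz":0,"rx":0,"ry":0,"rz":0},{"tx":0,"ty":0,"tz":0,"rx":0,"ry":0,"rz":0},{"tx":0,"ty":0,"tz":0,"rx":0,"ry":0,"rz":0},{"tx":0,"ty":0,"tz":0,"rx":0,"ry":0,"rz":0},{"tx":0,"ty":0,"tz":0,"rx":0,"ry":0,"rz":0},{"tx":0,"ty":0,"tz":0,"rx":0,"ry":0,"rz":0}]' 0; python3 -m handwheel '[{"tx":0,"ty":0,"tz":-20,"rx":0,"ry":0,"rz":0},{"tx":0,"ty":0,"tz":-30,"rx":0,"ry":0,"rz":0},{"tx":0,"ty":0,"tz":-40,"rx":0,"ry":0,"rz":0},{"tx":0,"ty":0,"tz":-40,"rx":0,"ry":0,"rz":0},{"tx":0,"ty":0,"tz":0,"rx":0,"ry":0,"rz":0},{"tx":0,"ty":0,"tz":0,"rx":0,"ry":0,"rz":0}]'
python3 - <<'E'
from h import *
s=snap('wrist','w3');cv2.imwrite('pics/w3b.png',cv2.resize(s['img'],(800,600)))
s=snap('scene','s3')
for z in(.062+.009,.062+.024):print(proj('s3',[.4813,-.217,z+.130]))
E
```

```text
time: 11.0
eef_pos: [0.4814, -0.217, 0.1926]
tcp_rot: [0.878, -0.479, 0.0, 0.0]
force: [-0.8, -1.6, 5.2]
grip_width: 0.174
grasp_force: 81.3
time: 11.67
eef_pos: [0.4814, -0.2168, 0.1926]
tcp_rot: [0.878, -0.479, -0.0, -0.0]
force: [-0.1, -0.1, 0.0]
grip_width: 0.996
grasp_force: 0.0
time: 12.17
eef_pos: [0.4817, -0.217, 0.3241]
tcp_rot: [0.878, -0.479, 0.001, -0.0]
force: [-1.0, 0.2, -1.2]
grip_width: 1.002
grasp_force: 0.0
[219.49060917 173.08129866]
[219.02557987 168.82472872]
```

View pics/w3b.png

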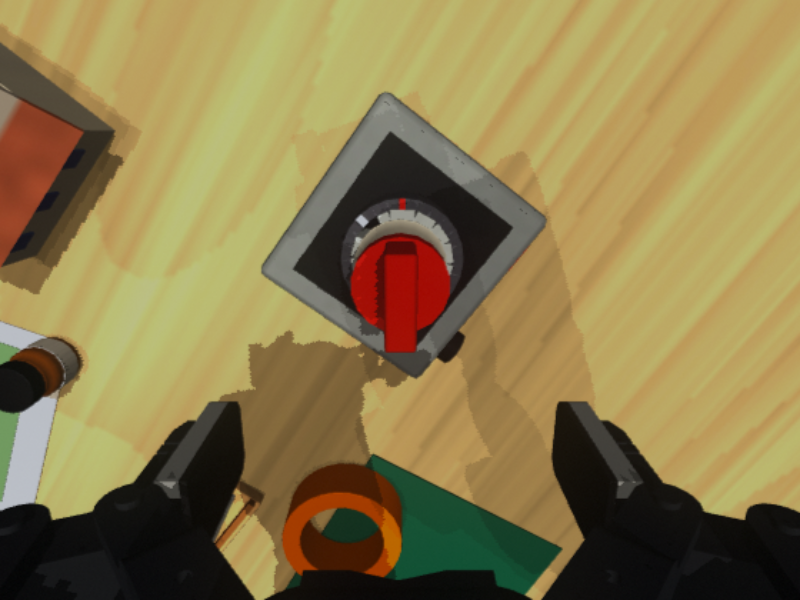

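View pics/s3.png

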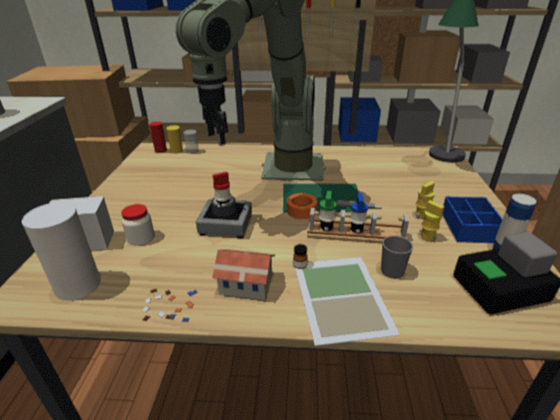

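The pot stands upright in the chuck with its bar in line with the red mark (403,203). Its top is at row 173 or so in the scene view, matching the locked height, and the rest of the bench is untouched.

```bash
python3 -c "
from station import r
print(r.job_done())"
```

```text
the job is handed in; nothing more can be done
None
```

I handed the job in with the red pot locked in the shaker's chuck, released and standing upright at its notch height, and the other pots and bench items not touched; the hand-in gave no verdict back.

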